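# Measure a fossil bone on the measuring board

## Robot

A 7-joint arm with a two-finger parallel gripper is mounted at the origin on the work surface. World frame = base frame: x ahead of the robot, y to its left, z up, the work surface at z = 0. Lengths are in m, angles in rad, forces in N, time in s.
With the tool pointing down it reaches from about 0.35 to 0.9 m from the base axis. Payload 19.9 kg.
Tool frame: the origin (TCP) lies between the finger pads; the fingertips stand 22 mm ahead of it and the grasp point (between the pads) lies 3 mm ahead of it; z points along the fingers, y is the line along which they close (so a half turn about z gives the same grasp; the last joint's range is limited). The gripper opens to 94 mm and grips with 3 to 60 N. Pads are 16 mm wide; open, the fingers measure 119 mm over their backs; the gripper's body (75 mm by 177 mm) begins 78 mm behind the grasp point.
Start: joints at [1.258, 0.417, -0.01, 1.614, 0.005, 1.111, -0.053], TCP at [0.168, -0.602, 0.227] pointing down, gripper open.
Joint ranges: [-2.81, 2.81], [-0.39, 2.02], [-1.27, 1.25], [0.06, 2.57], [-1.19, 4.33], [0.19, 2], [-2.82, 2.82]. Speed limits (rad/s): [1.89, 1.89, 2.39, 2.39, 3.01, 3.01, 3.01].

## Interface

Orientations are given as a unit quaternion [x, y, z, w].
In Python, from workcell import ctrl gives the robot as it stands. The module is installed in compiled form; this text tells all that it offers.
- The arm moves only by the shell command python3 -m pendant 'ROWS' [FORCE]. ROWS is text: rows parted by semicolons, each of 7 numbers parted by spaces: the shift along the tool's x, y, z in units of 0.5 m (1.0 is 0.5 m), then the turn, a rotation vector about the tool's x, y, z in units of 120 degrees (1.0 is 120 degrees), then the closure, from -1 (fully open) to 1 (shut), so that 0 is half open. A call has 1 to 10 rows; each row shifts and turns the commanded pose from where the row before left it, along the tool's axes as they then stand; what a row does not reach is not made up. A row lasts 1/12 s, in which the tool goes at most 41.7 mm and 7.16 degrees, less where a joint would pass 70% of its speed; a pose out of reach is approached as far as the arm can. A call with a number of a shift or a turn outside -1 to 1 is refused whole. A call with a gripper value outside its range is refused whole. The fingers move at their own pace and stop on an object; FORCE is the grip in N (left out, the last holds). Time passes only in rows, so rows that do not move let the fingers close. It gives the time, the measured TCP pose, the force, the opening and the grip force at its end, in the units of the state.
- ctrl.get_state(): the state, without advancing time (a new reading comes with each control period).
- ctrl.read_camera(name): name is "scene" or "top"; returns a dict with "pixels" (420x560x3 uint8, red, green, blue), "intrinsics" (3x3 intrinsics, pixels), "view" (4x4, takes a point from world to camera coordinates). Camera axes: x right, y down, z forward; pixel columns grow to the right and rows downward; lengths in m; the calibration is good to about 2 mm. A picture is of the moment at which its call begins. There is no depth.
- ctrl.sign_off(): hands the job in; it is judged then, once.
The state is a dict: "t": time; "joint_positions": joint angles; "qvel": joint speeds; "effort": joint torques, N m; "tcp_pos": TCP position; "ee_rot": TCP orientation; "ft_force": force on the tool from outside, world axes, zero at the start; "wrist_torque": the same for the moment, N m; "opening": opening from 0.0 (shut) to 1.0 (fully open); "grasp_force": force on a finger pad.
Only numpy, scipy, OpenCV 4.12 (cv2) and the standard library are available. Lean on these libraries where they do the work, as an engineer would, in place of code of your own. Each camera call takes 0.05 s, during which the arm holds its last target. There are 200 camera calls.

## Task

Measure the fossil bone on the measuring board: slide the jaw by its red grip until it has pushed the bone against the sprung pad at the other end and the bone stays snugly clamped, pressing the pad in a little, when you let go. Be gentle, the bone is brittle. Then turn the selector to its green mark, the middle click, to hold the reading, and leave everything else on the bench where it is.

Things in the scene. Friction and masses are not known exactly. Their poses are not given: they have to be found in the camera images.
- board: White board, fixed, 180 (x) x 440 (y) x 16 mm; origin at the centre of its underside, on the bench ; y runs along the track from the jaw to the grey head box, z up. Two rails 10 mm high at x = +-26 mm guide the bone. The head box (120 x 90 mm, y from 125 to 215 mm) has its top 52 mm above the bench and carries the selector.
- jaw: Sliding jaw; moves only along the board's y axis (140 mm of travel, axes parallel to the board's). Origin at the foot of its flat face, on the board's top, centred on the track. The face (44 mm wide, 48 mm high) is at y = 0 and looks to +y; a blue block lies behind it. The track has a steady friction of about 5 N; the jaw stays where it is left.
- jaw_grip (a point): Centre line of the jaw's red upright grip fin, 10 mm under its top, axes as the jaw's. The fin is 16 mm thick in x, 34 mm long in y (17 mm either side of this point); its top is 101 mm above the bench and its sides are free down to 35 mm below the top. This point is 22 mm behind the jaw's face.
- anvil: Black sprung pad on the head box that faces the jaw. Origin at the foot of its face, on the board's top; the face (40 mm wide, 36 mm high) looks to -y. It gives to +y by at most 8 mm, about 1.5 N per mm, then is hard.
- bone: Brown fossil limb bone lying loose on the track, 34 mm wide, 30 mm high, 0.2 to 0.45 kg. Origin at its underside, on the board's top; y along the track. The end towards the pad is at y = +70 mm. The end towards the jaw is not known beforehand: between y = -66 and -94 mm (that is what is being measured). There is a gap between pad and bone at the start.
- selector (a joint): Angle of the black selector knob on the head box, grows clockwise seen from above. It clicks at 0 (white mark), 0.9 (green mark, pointing to the board's -x) and 1.8 rad (white mark); it starts at 0 and pulls into the nearest click by itself.
- selector_grip (a point): On the knob's axis, at the height to grip. The knob's bar is 14 mm thick, 42 mm long, 34 mm tall, its top 10 mm above this point; at joint value q the pointer lies along (cos a, sin a) of the board's x, y axes with a = pi + 0.9 - q. The point's own axes turn with the knob.
- chip: Bystander: a brown fossil fragment, 30 x 42 x 18 mm, lying on the board's far margin. Origin at the centre of its underside.
- scale_block: Bystander: a yellow scale block, 16 x 50 x 12 mm, lying on the board's far margin. Origin at the centre of its underside.
- jar: Bystander: an amber glass jar with a white cap, 56 mm across, 95 mm tall, standing to the left. Origin at the centre of its underside.
- brush: Bystander: a brush lying on the pale blue pad to the right. Origin at the centre of its underside.
- scribe: Bystander: a steel air-scribe pen, 130 mm long, lying on the pale blue pad to the right. Origin at the centre of its underside.
There are look-alikes about, which are no part of the job. Several things have the shape of the bone; the one meant has the colours described above.

How it is judged:
By the outcome, as a careful person would: the job done as asked, in the order asked, and still so for the second after the job is handed in, with the robot touching nothing.
It also fails if it takes over 48 s, if anything falls off the work surface, if the arm or the gripper's body presses on something with over 40 N, if the wrist force passes 120 N, or if a joint passes its speed limit or range.

## Working session

There is one attempt and no reset: what is moved stays moved. The work goes in short steps, Python scripts to look and compute and a shell command to move; the robot and the scene stay as the last step left them, time stands still between calls to the robot, and variables do not carry over. Pictures are saved under pics/ and viewed, at most 10 in all, crops included, and the job is handed in when it is done.

```bash
mkdir -p pics
python3 - <<'E'
from workcell import ctrl
import cv2,numpy as np
for n in("scene","top"):
    c=ctrl.read_camera(n); cv2.imwrite(f"pics/{n}0.png",c["pixels"][:,:,::-1]); np.savez(f"{n}0.npz",**c)
    print(n,c["intrinsics"].round(1).tolist(),c["view"].round(3).tolist())
s=ctrl.get_state();print({k:np.round(v,3).tolist() for k,v in s.items()})
E
```

```text
scene [[408.7, 0.0, 278.8], [0.0, 408.7, 209.1], [0.0, 0.0, 1.0]] [[0.607, 0.795, -0.017, -0.226], [0.617, -0.484, -0.62, -0.245], [-0.501, 0.366, -0.784, 1.475], [0.0, 0.0, 0.0, 1.0]]
top [[434.7, 0.0, 275.6], [0.0, 434.7, 215.0], [0.0, 0.0, 1.0]] [[-0.013, -1.0, -0.007, -0.026], [-0.987, 0.014, -0.159, 0.432], [0.159, 0.005, -0.987, 1.497], [0.0, 0.0, 0.0, 1.0]]
{'t': 0.1, 'joint_positions': [1.257, 0.418, -0.01, 1.614, 0.005, 1.111, -0.053], 'qvel': [0.0, -0.0, -0.0, -0.001, -0.002, 0.0, 0.001], 'effort': [0.002, -85.257, 0.64, -42.669, -0.049, 0.016, 0.0], 'tcp_pos': [0.168, -0.602, 0.227], 'ee_rot': [0.991, 0.136, -0.0, -0.001], 'ft_force': [0.875, -0.057, -0.124], 'wrist_torque': [0.006, 0.026, -0.031], 'grasp_force': 0.0, 'opening': 0.999}
```

View pics/scene0.png

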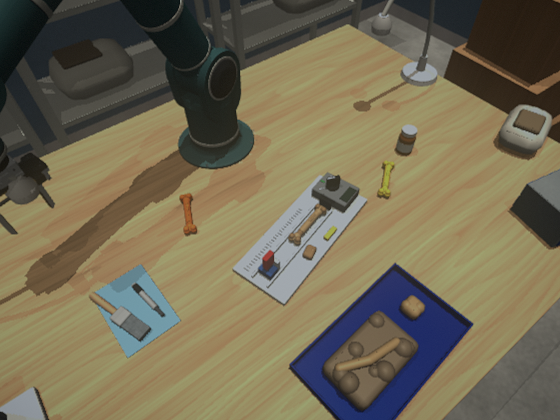

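View pics/top0.png

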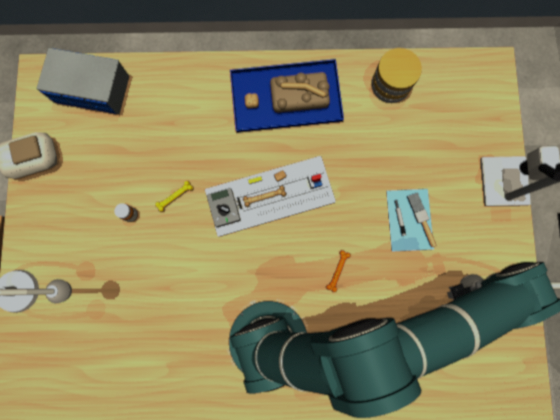

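The scene view shows four bone shapes:
- brown, on the board's track: scene (307,225), top (264,196)
- orange: scene (188,213), top (339,270)
- yellow: scene (387,178), top (174,196)
- tan, on the rock in the tray: scene (367,355), top (302,88)

I choose the brown one on the track. The red grip is at scene (268,258), top (317,181), and the head and knob are at scene (335,185), top (223,208).

```bash
cat > h.py <<'E'
import numpy as np,cv2
from workcell import ctrl
def snap(n):
    return ctrl.read_camera(n)
def ray(c,p):
    V=c["view"];R=V[:3,:3];o=-R.T@V[:3,3]
    d=R.T@np.linalg.inv(c["intrinsics"])@np.array([p[0],p[1],1.]);return o,d/np.linalg.norm(d)
def onplane(c,p,z):
    o,d=ray(c,p);return o+d*(z-o[2])/d[2]
def tri(c1,p1,c2,p2):
    o1,d1=ray(c1,p1);o2,d2=ray(c2,p2)
    t=np.linalg.lstsq(np.c_[d1,-d2],o2-o1,rcond=None)[0]
    a=o1+t[0]*d1;b=o2+t[1]*d2;return (a+b)/2,np.linalg.norm(a-b)
def proj(c,P):
    q=c["view"][:3,:3]@np.asarray(P)+c["view"][:3,3];q=c["intrinsics"]@q;return q[:2]/q[2]
def crop(c,x0,y0,x1,y1,s,f):
    cv2.imwrite(f,cv2.resize(c["pixels"][y0:y1,x0:x1,::-1],None,fx=s,fy=s,interpolation=cv2.INTER_CUBIC))
E
python3 - <<'E'
from h import *
T=dict(np.load("top0.npz"));S=dict(np.load("scene0.npz"))
a=cv2.resize(T["pixels"][150:240,200:340,::-1],None,fx=5,fy=5,interpolation=cv2.INTER_CUBIC);cv2.imwrite("pics/tc.png",a)
crop(S,230,165,375,305,4,"pics/sc.png")
for n,c,b in(("top",T,(200,150,340,240)),("scene",S,(230,165,375,305))):
    x0,y0,x1,y1=b
    hsv=cv2.cvtColor(c["pixels"][y0:y1,x0:x1],cv2.COLOR_RGB2HSV);h,s,v=cv2.split(hsv)
    for k,m in dict(red=((h<6)|(h>172))&(s>150)&(v>70),white=(s<50)&(v>150),dark=(v<45),blue=(h>100)&(h<130)&(s>120),brown=(h>7)&(h<20)&(s>90)&(v<200)).items():
        for q in sorted(cv2.findContours(m.astype(np.uint8),0,2)[0],key=cv2.contourArea)[::-1][:2]:
            if cv2.contourArea(q)>8:
                M=cv2.moments(q);r=cv2.minAreaRect(q)
                print(n,k,cv2.contourArea(q),round(M['m10']/M['m00']+x0,1),round(M['m01']/M['m00']+y0,1),(cv2.boxPoints(r)+[x0,y0]).round(1).tolist())
E
```

```text
top red 29.0 315.8 177.5 [[312.0, 175.0], [320.0, 175.0], [320.0, 180.0], [312.0, 180.0]]
top white 4824.5 278.9 193.1 [[203.5, 188.9], [321.6, 154.5], [335.4, 202.0], [217.4, 236.4]]
top dark 19.0 221.7 210.9 [[215.8, 208.9], [218.4, 205.5], [227.0, 212.0], [224.5, 215.4]]
top blue 16.0 317.7 183.8 [[314.2, 182.7], [320.3, 181.2], [321.2, 184.7], [315.1, 186.2]]
top brown 95.5 212.5 162.1 [[200.0, 160.0], [229.0, 160.0], [229.0, 165.0], [200.0, 165.0]]
top brown 81.5 271.5 194.4 [[242.7, 197.4], [282.8, 185.5], [285.5, 194.6], [245.4, 206.5]]
scene red 40.0 267.7 255.4 [[262.0, 258.0], [270.0, 250.0], [273.0, 253.0], [265.0, 261.0]]
scene white 5133.0 295.0 244.8 [[232.4, 267.7], [318.6, 160.0], [367.1, 198.9], [281.0, 306.6]]
scene white 8.5 303.6 221.1 [[293.7, 231.7], [312.5, 209.6], [313.5, 210.4], [294.7, 232.6]]
scene blue 128.0 368.7 298.7 [[358.0, 304.0], [374.0, 288.0], [382.0, 296.0], [366.0, 312.0]]
scene blue 10.5 366.7 290.7 [[352.0, 303.9], [374.0, 283.0], [374.7, 283.7], [352.6, 304.7]]
scene brown 1018.0 245.1 181.4 [[230.0, 165.0], [271.0, 165.0], [271.0, 202.0], [230.0, 202.0]]
scene brown 517.5 352.3 233.4 [[285.4, 303.6], [372.2, 192.6], [395.8, 211.1], [309.1, 322.0]]
```

View pics/tc.png

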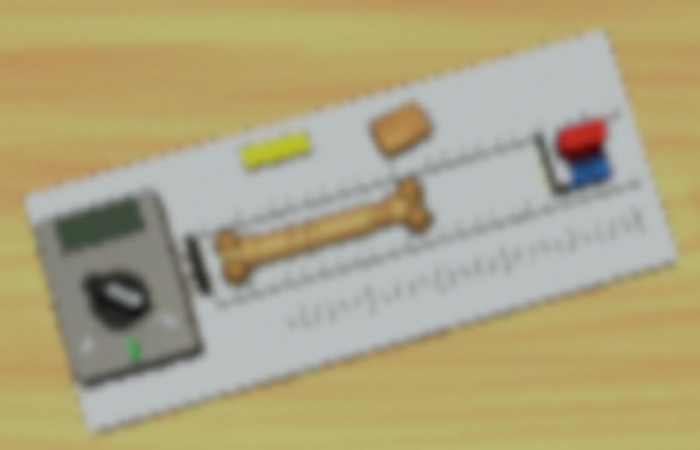

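View pics/sc.png

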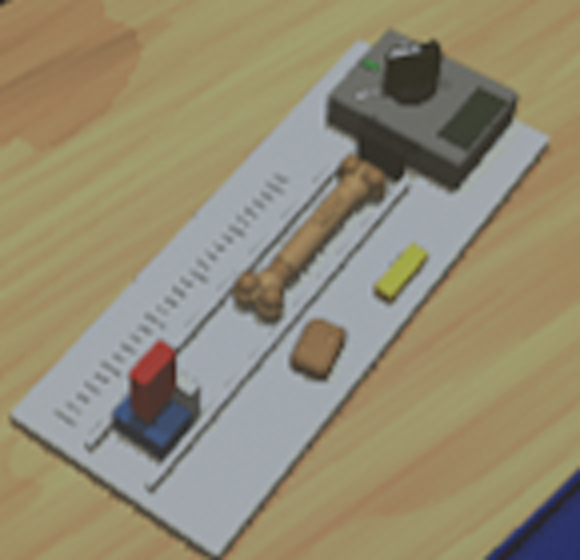

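The close crops confirm the target. The brown bone lies between the rails: top crop (220–430, 185–280), scene crop (240–380, 160–315). The red fin top is at top crop (583,135), scene crop (155,362), and the knob is at top crop (120,295), scene crop (412,65).

Run:
```python
from h import *
T=dict(np.load("top0.npz"));S=dict(np.load("scene0.npz"))
t=lambda x,y:(200+(x+.5)/5-.5,150+(y+.5)/5-.5)
s=lambda x,y:(230+(x+.5)/4-.5,165+(y+.5)/4-.5)
tc=[t(25,195),t(603,32),t(677,263),t(95,432)]
sc=[s(548,145),s(218,557),s(12,420),s(362,40)]
P=np.array([onplane(T,p,.016) for p in tc]);Q=np.array([onplane(S,p,.016) for p in sc])
print("top corners",P.round(3).tolist());print("scene",Q.round(3).tolist())
for p,q in zip(tc,sc): 
    x,e=tri(T,p,S,q);print("tri",x.round(3),round(e,4))
# fit: board coords far=+x, left=+y
B=np.array([[.09,.22],[.09,-.22],[-.09,-.22],[-.09,.22]])
for n,A in(("T",P),("S",Q[:3]),("both",np.r_[P,Q[:3]])):
    b=np.r_[B,B[:3]][:len(A)] if n!="S" else B[:3]
    a=A[:,:2];ca=a.mean(0);cb=b.mean(0);U,_,W=np.linalg.svd((b-cb).T@(a-ca));R=(U@W).T
    o=ca-R@cb;print(n,o.round(4),np.arctan2(R[1,0],R[0,0]).round(4),np.linalg.norm(a-(b@R.T+o),axis=1).round(4))
R2=R;o2=o
inv=lambda p:(R2.T@(p[:2]-o2)).round(4)
for n,a,b in(("grip top",t(580,131),s(155,364)),("grip top far left",t(557,130),s(176,350)),("knob top",t(120,292),s(413,50)),("bone jaw end",t(415,205),s(262,290)),("bone pad end",t(232,257),s(362,172)),("anvil top",t(200,262),s(385,145))):
    x,e=tri(T,a,S,b);print(n,x.round(4),round(e,4),inv(x))
for n,a,z in(("grip",t(580,131),.101),("knob disc",t(120,298),.06),("green",t(134,350),.052),("white",t(87,345),.052),("white2",t(168,320),.052),("bone end",t(430,210),.03),("boneend",t(405,200),.03),("face top R",t(540,135),.064),("face",t(560,192),.064)):
    x=onplane(T,a,z);print(n,x.round(4),inv(x))
for n,a,z in(("grip",s(155,364),.101),("green",s(371,64),.052),("w",s(366,95),.052),("w2",s(400,50),.052),("kb",s(408,95),.052)):
    x=onplane(S,a,z);print("S",n,x.round(4),inv(x))
```

```text
top corners [[0.535, 0.223, 0.016], [0.65, -0.197, 0.016], [0.478, -0.245, 0.016], [0.362, 0.171, 0.016]]
scene [[0.541, 0.216, 0.016], [0.656, -0.198, 0.016], [0.489, -0.248, 0.016], [0.367, 0.176, 0.016]]
tri [0.536 0.224 0.006] 0.0024
tri [ 0.653 -0.197  0.008] 0.0015
tri [ 0.481 -0.246  0.003] 0.0016
tri [0.364 0.174 0.014] 0.0061
T [ 0.5062 -0.0116] 0.2715 [0.0014 0.0034 0.0032 0.0051]
S [ 0.5129 -0.0144] 0.2752 [0.0062 0.0049 0.0036]
both [ 0.5091 -0.0128] 0.2743 [0.0015 0.0065 0.006  0.0033 0.0089 0.0021 0.0065]
grip top [ 0.5554 -0.1708  0.0972] 0.0007 [ 0.0018 -0.1646]
grip top far left [ 0.5561 -0.1546  0.099 ] 0.0 [ 0.0068 -0.1492]
knob top [0.4498 0.1458 0.0935] 0.0033 [-0.0141  0.1688]
bone jaw end [ 0.5199 -0.0556  0.0366] 0.0044 [-0.0012 -0.0441]
bone pad end [0.4832 0.0728 0.0363] 0.0005 [-0.0017  0.0894]
anvil top [0.4791 0.096  0.0464] 0.0042 [0.0006 0.1129]
grip [ 0.5546 -0.1701  0.101 ] [ 0.0012 -0.1638]
knob disc [0.4506 0.1487 0.06  ] [-0.0126  0.1713]
green [0.4151 0.1397 0.052 ] [-0.0491  0.1723]
white [0.4191 0.1725 0.052 ] [-0.0364  0.2027]
white2 [0.4359 0.1161 0.052 ] [-0.0355  0.1439]
bone end [ 0.5163 -0.0682  0.03  ] [-0.008  -0.0553]
boneend [ 0.5239 -0.0505  0.03  ] [ 0.004  -0.0403]
face top R [ 0.5615 -0.1454  0.064 ] [ 0.0145 -0.1418]
face [ 0.5205 -0.1583  0.064 ] [-0.0284 -0.1432]
S grip [ 0.5573 -0.1723  0.101 ] [ 0.0031 -0.1666]
S green [0.4149 0.1403 0.052 ] [-0.0492  0.1729]
S w [0.4368 0.1161 0.052 ] [-0.0346  0.1437]
S w2 [0.4178 0.168  0.052 ] [-0.0389  0.1988]
S kb [0.4567 0.1415 0.052 ] [-0.0086  0.1627]
```

Board yaw ≈ 0.274 and the fin top centre is at (0.556, -0.171), measured height 0.097–0.099. This agrees with the stated 0.101. Moving above the fin.

```bash
python3 -m pendant '0.049 -0.031 0 0 0 0 -1;0.049 -0.031 0 0 0 0 -1;0.049 -0.031 0 0 0 0 -1;0.049 -0.031 0 0 0 0 -1;0.049 -0.031 0 0 0 0 -1;0.049 -0.031 0 0 0 0 -1;0.049 -0.031 0 0 0 0 -1;0.049 -0.031 0 0 0 0 -1;0.049 -0.031 0 0 0 0 -1;0.049 -0.031 0 0 0 0 -1'
python3 -m pendant '0.049 -0.031 0 0 0 0 -1;0.049 -0.031 0 0 0 0 -1;0.049 -0.031 0 0 0 0 -1;0.049 -0.031 0 0 0 0 -1;0.049 -0.031 0 0 0 0 -1;0.049 -0.031 0 0 0 0 -1;0.049 -0.031 0 0 0 0 -1;0.049 -0.031 0 0 0 0 -1;0.049 -0.031 0 0 0 0 -1;0.049 -0.031 0 0 0 0 -1'
python3 -m pendant '0 0 0 0 0 -0.05 -1;0 0 0 0 0 -0.05 -1;0 0 0 0 0 -0.05 -1;0 0 0 0 0 -0.05 -1;0 0 0 0 0 -0.05 -1;0 0 0 0 0 -0.05 -1;0 0 0 0 0 -0.05 -1;0 0 0 0 0 -0.05 -1;0 0 0 0 0 -0.05 -1;0 0 0 0 0 -0.05 -1'
python3 -m pendant '0 0 0 0 0 -0.05 -1;0 0 0 0 0 -0.05 -1;0 0 0 0 0 -0.05 -1;0 0 0 0 0 -0.05 -1;0 0 0 0 0 -0.05 -1;0 0 0 0 0 0 -1'
```

```text
t: 0.93
tcp_pos: [0.3628, -0.3857, 0.2273]
ee_rot: [0.991, 0.135, -0.0, -0.0]
ft_force: [0.5, -0.6, -0.6]
opening: 1.002
grasp_force: 0.0
t: 1.77
tcp_pos: [0.5572, -0.1707, 0.2272]
ee_rot: [0.991, 0.135, -0.0, -0.0]
ft_force: [0.1, 0.2, 0.3]
opening: 1.0
grasp_force: 0.0
t: 2.6
tcp_pos: [0.5564, -0.1719, 0.2271]
ee_rot: [0.789, 0.615, -0.0, -0.0]
ft_force: [-0.4, 0.1, 0.5]
opening: 0.998
grasp_force: 0.0
t: 3.1
tcp_pos: [0.5564, -0.172, 0.2271]
ee_rot: [0.603, 0.798, -0.0, -0.0]
ft_force: [0.3, 0.2, 0.6]
opening: 0.996
grasp_force: 0.0
```

```bash
python3 -m pendant '0 0 0.044 0 0 0 -1;0 0 0.044 0 0 0 -1;0 0 0.044 0 0 0 -1;0 0 0.044 0 0 0 -1;0 0 0.044 0 0 0 -1;0 0 0.042 0 0 0 -1;0 0 0 0 0 0 0;0 0 0 0 0 0 0.3;0 0 0 0 0 0 0.3;0 0 0 0 0 0 0.3' 15
python3 - <<'E'
from h import *
c=snap("scene");crop(c,225,150,375,310,3.7,"pics/g1.png")
print(ctrl.get_state()["opening"])
E
```

```text
t: 3.93
tcp_pos: [0.5573, -0.1721, 0.0979]
ee_rot: [0.605, 0.796, 0.0, 0.001]
ft_force: [-0.6, 0.4, -0.8]
opening: 0.75
grasp_force: 0.0
0.7094189806657962
```

View pics/g1.png

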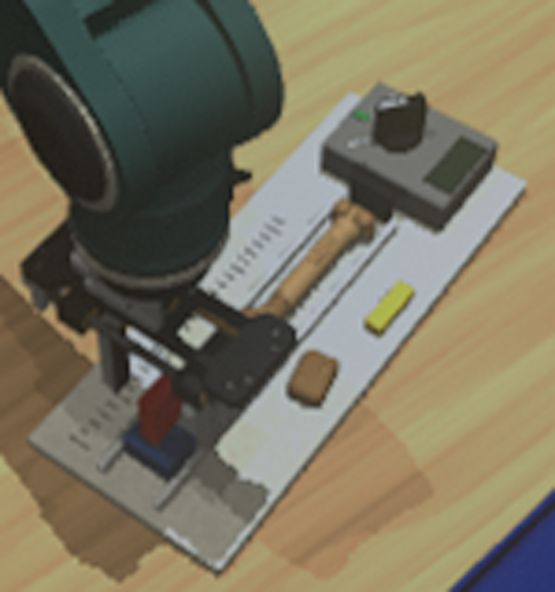

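The crop shows the fingers straddling the red fin at (158,405), one on each side. Closing.

```bash
python3 -m pendant '0 0 0 0 0 0 1;0 0 0 0 0 0 1;0 0 0 0 0 0 1;0 0 0 0 0 0 1;0 0 0 0 0 0 1;0 0 0 0 0 0 1;0 0 0 0 0 0 1;0 0 0 0 0 0 1;0 0 0 0 0 0 1;0 0 0 0 0 0 1' 15
python3 -m pendant '0 0 0 0 0 0 1;0 0 0 0 0 0 1;0 0 0 0 0 0 1;0 0 0 0 0 0 1'
```

```text
t: 4.82
tcp_pos: [0.5538, -0.1729, 0.096]
ee_rot: [0.605, 0.796, -0.002, -0.002]
ft_force: [-20.1, -3.2, 14.1]
opening: 0.173
grasp_force: 15.0
t: 5.15
tcp_pos: [0.5538, -0.1729, 0.096]
ee_rot: [0.605, 0.796, -0.002, -0.002]
ft_force: [-19.2, -2.8, 14.6]
opening: 0.167
grasp_force: 15.0
```

```bash
python3 -m pendant '0 -0.006 0 0 0 0 1;0 0 0 0 0 0 1;0 0 0 0 0 0 1'
```

```text
t: 5.4
tcp_pos: [0.5535, -0.1728, 0.0962]
ee_rot: [0.605, 0.796, -0.0, -0.0]
ft_force: [1.1, -2.1, -6.0]
opening: 0.17
grasp_force: 15.0
```

```bash
python3 -m pendant '0.008 0 0 0 0 0 1;0.013 0 0 0 0 0 1;0.013 0 0 0 0 0 1;0.013 0 0 0 0 0 1;0.013 0 0 0 0 0 1;0.013 0 0 0 0 0 1;0.013 0 0 0 0 0 1;0.013 0 0 0 0 0 1;0.013 0 0 0 0 0 1;0.008 0 0 0 0 0 1'
python3 -m pendant '0.006 0 0 0 0 0 1;0.006 0 0 0 0 0 1;0.004 0 0 0 0 0 1;0.003 0 0 0 0 0 1;0 0 0 0 0 0 1'
python3 - <<'E'
from h import *
c=snap("scene");d=snap("top")
a=cv2.resize(c["pixels"][160:290,250:380,::-1],(520,520),interpolation=2);b=cv2.resize(d["pixels"][150:240,210:280,::-1],(404,520),interpolation=2)[:,:280]
cv2.imwrite("pics/p1.png",np.hstack([a,b]))
E
```

```text
t: 6.23
tcp_pos: [0.5372, -0.1148, 0.0962]
ee_rot: [0.605, 0.796, -0.0, -0.0]
ft_force: [-0.0, -4.5, -7.8]
opening: 0.171
grasp_force: 15.0
t: 6.65
tcp_pos: [0.5346, -0.1057, 0.0962]
ee_rot: [0.605, 0.796, -0.0, -0.0]
ft_force: [-0.7, -2.3, -8.7]
opening: 0.17
grasp_force: 15.0
```

View pics/p1.png

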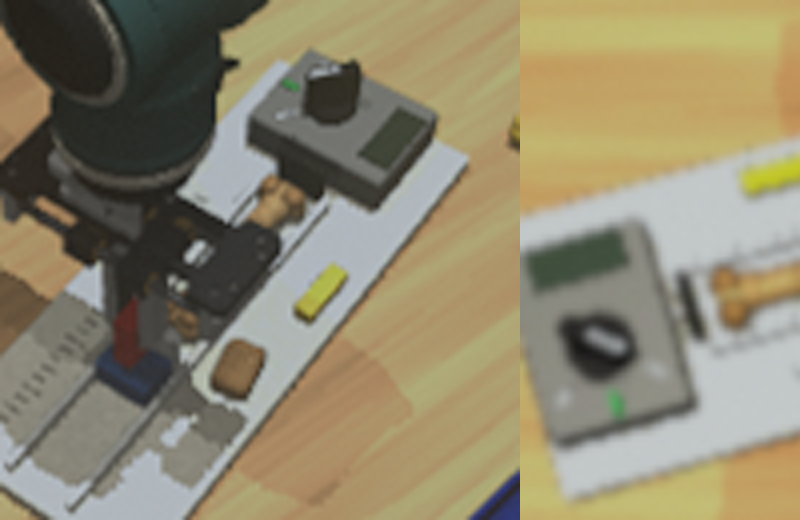

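The gap from bone to pad looks about 5 mm (crop columns 703–712). The jaw face is about 15 mm behind the bone. From here I advance slowly and watch the force.

```bash
python3 -m pendant '0.003 0 0 0 0 0 1;0.003 0 0 0 0 0 1;0.003 0 0 0 0 0 1'
python3 -m pendant '0.003 0 0 0 0 0 1;0.003 0 0 0 0 0 1'
python3 -m pendant '0.002 0 0 0 0 0 1;0.002 0 0 0 0 0 1'
python3 -m pendant '0.002 0 0 0 0 0 1;0.002 0 0 0 0 0 1'
python3 -m pendant '0.002 0 0 0 0 0 1;0.002 0 0 0 0 0 1'|grep -A2 tcp
python3 - <<'E'
from h import *
d=snap("top")
s=ctrl.get_state();print(s["tcp_pos"],s["ft_force"])
cv2.imwrite("pics/p2.png",cv2.resize(d["pixels"][170:230,205:295,::-1],None,fx=8,fy=8,interpolation=2))
E
```

```text
t: 7.0
tcp_pos: [0.5335, -0.1017, 0.0962]
ee_rot: [0.605, 0.796, -0.0, -0.0]
ft_force: [-1.0, -5.3, -10.6]
opening: 0.165
grasp_force: 15.0
t: 7.17
tcp_pos: [0.5327, -0.0988, 0.0962]
ee_rot: [0.605, 0.796, -0.0, -0.0]
ft_force: [-1.9, -5.3, -11.1]
opening: 0.17
grasp_force: 15.0
t: 7.33
tcp_pos: [0.5322, -0.0969, 0.0962]
ee_rot: [0.605, 0.796, -0.0, -0.0]
ft_force: [-0.8, -5.3, -9.4]
opening: 0.169
grasp_force: 15.0
t: 7.5
tcp_pos: [0.5316, -0.095, 0.0962]
ee_rot: [0.605, 0.796, -0.0, -0.0]
ft_force: [-0.9, -5.0, -10.3]
opening: 0.166
grasp_force: 15.0
tcp_pos: [0.5311, -0.0931, 0.0962]
ee_rot: [0.605, 0.796, -0.0, -0.0]
ft_force: [-1.9, -5.7, -9.7]
[ 0.53102223 -0.09286083  0.09621025] [ -0.17588588  -5.55078246 -10.60021752]
```

View pics/p2.png

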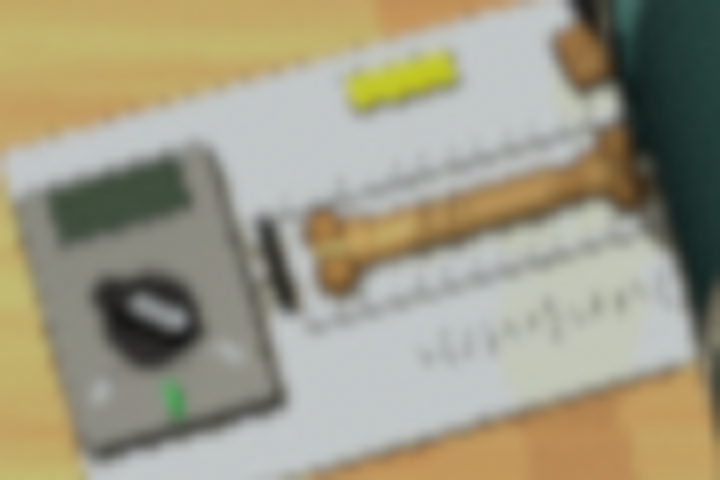

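The pad face is at crop (285,265) and the bone's end at (310,250), so roughly 8 mm of gap remain. The force is still plain track friction at about 5.4 N, so I continue.

```bash
python3 -m pendant '0.002 0 0 0 0 0 1;0.002 0 0 0 0 0 1'|grep -E "tcp|ft"
python3 -m pendant '0.002 0 0 0 0 0 1;0.002 0 0 0 0 0 1'|grep -E "tcp|ft"
python3 -m pendant '0.002 0 0 0 0 0 1;0.002 0 0 0 0 0 1'|grep -E "tcp|ft"
python3 -m pendant '0.002 0 0 0 0 0 1;0.002 0 0 0 0 0 1'|grep -E "tcp|ft"
python3 - <<'E'
from h import *
d=snap("top")
cv2.imwrite("pics/p3.png",cv2.resize(d["pixels"][170:230,205:295,::-1],None,fx=8,fy=8,interpolation=2))
a=cv2.imread("pics/p2.png");b=cv2.imread("pics/p3.png")
print(a.shape)
t=a[190:310,300:420];r=cv2.matchTemplate(b[180:320,250:440],t,cv2.TM_CCOEFF_NORMED);print("bone end shift (crop px, 8/px)",np.array(cv2.minMaxLoc(r)[3])-[50,10],r.max())
E
```

```text
tcp_pos: [0.5305, -0.0912, 0.0962]
ft_force: [-0.1, -4.8, -10.7]
tcp_pos: [0.53, -0.0892, 0.0962]
ft_force: [-1.1, -6.4, -9.8]
tcp_pos: [0.5295, -0.0875, 0.0962]
ft_force: [-0.3, -6.9, -11.5]
tcp_pos: [0.529, -0.0856, 0.0962]
ft_force: [-0.8, -7.2, -11.1]
(480, 720, 3)
bone end shift (crop px, 8/px) [-5  2] 0.96867687
```

The bone was contacted near y = -0.090, where the force rose by about 1.5 N, and it is now sliding. I use finer steps to catch the pad.

```bash
python3 -m pendant '0.002 0 0 0 0 0 1'|grep -E "tcp|ft"
python3 -m pendant '0.002 0 0 0 0 0 1'|grep -E "tcp|ft"
python3 -m pendant '0.002 0 0 0 0 0 1'|grep -E "tcp|ft"
python3 -m pendant '0.002 0 0 0 0 0 1'|grep -E "tcp|ft"
```

```text
tcp_pos: [0.5287, -0.0847, 0.0962]
ft_force: [-0.4, -6.3, -10.1]
tcp_pos: [0.5284, -0.0837, 0.0962]
ft_force: [-0.7, -6.6, -11.4]
tcp_pos: [0.5281, -0.0827, 0.0962]
ft_force: [-0.2, -6.5, -10.8]
tcp_pos: [0.5279, -0.0818, 0.0962]
ft_force: [-1.1, -6.8, -9.7]
```

```bash
for i in 1; do :; done
python3 -m pendant '0.002 0 0 0 0 0 1'|grep -E "tcp|ft"
python3 -m pendant '0.002 0 0 0 0 0 1'|grep -E "tcp|ft"
python3 -m pendant '0.002 0 0 0 0 0 1'|grep -E "tcp|ft"
```

```text
tcp_pos: [0.5276, -0.0808, 0.0962]
ft_force: [-0.6, -6.7, -11.0]
tcp_pos: [0.5273, -0.0798, 0.0962]
ft_force: [-1.5, -7.0, -11.3]
tcp_pos: [0.5271, -0.0789, 0.0962]
ft_force: [0.1, -7.4, -11.6]
```

```bash
python3 -m pendant '0.002 0 0 0 0 0 1'|grep -E "tcp|ft"
python3 -m pendant '0.002 0 0 0 0 0 1'|grep -E "tcp|ft"
python3 - <<'E'
from h import *
d=snap("top")
b=cv2.resize(d["pixels"][170:230,205:295,::-1],None,fx=8,fy=8,interpolation=2);cv2.imwrite("pics/p4.png",b)
a=cv2.imread("pics/p2.png")
for t,x,y in((a[190:310,300:420],300,190),(a[210:320,255:300],255,210)):
    r=cv2.matchTemplate(b[y-20:y+140,x-60:x+140],t,cv2.TM_CCOEFF_NORMED);print(np.array(cv2.minMaxLoc(r)[3])-[60,20],r.max())
E
```

```text
tcp_pos: [0.5269, -0.0781, 0.0962]
ft_force: [-0.3, -8.8, -11.4]
tcp_pos: [0.5267, -0.0773, 0.0962]
ft_force: [1.6, -10.0, -12.5]
[-49  15] 0.70857406
[-2  1] 0.81272745
```

View pics/p4.png

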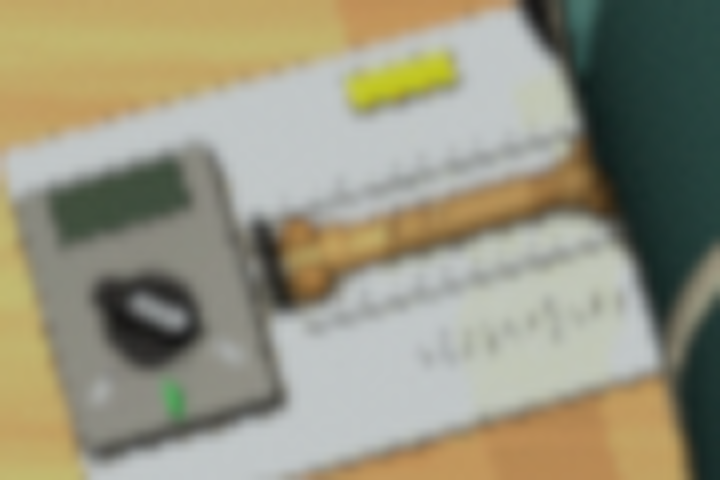

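The bone now touches the pad at crop (280,262). The force rose by about 3 N, which means about 2 mm of pad travel. I nudge it slightly, then release.

```bash
python3 -m pendant '0.001 0 0 0 0 0 1;0 0 0 0 0 0 1;0 0 0 0 0 0 1'|grep -E "tcp|ft"
python3 -m pendant '0 0 0 0 0 0 0.4;0 0 0 0 0 0 0.2;0 0 0 0 0 0 0;0 0 0 0 0 0 -0.3;0 0 0 0 0 0 -0.3;0 0 0 0 0 0 -0.3'
python3 -m pendant '0 0 -0.03 0 0 0 -0.3;0 0 -0.04 0 0 0 -0.3;0 0 -0.04 0 0 0 -0.3;0 0 -0.04 0 0 0 -0.3;0 0 -0.04 0 0 0 -0.3;0 0 -0.04 0 0 0 -0.3'
python3 - <<'E'
from h import *
d=snap("top")
b=cv2.resize(d["pixels"][170:230,205:295,::-1],None,fx=8,fy=8,interpolation=2);cv2.imwrite("pics/p5.png",b)
a=cv2.imread("pics/p4.png")
for t,x,y in((a[210:310,275:400],275,210),(a[215:310,255:360],255,215)):
    r=cv2.matchTemplate(b[y-20:y+140,x-60:x+140],t,cv2.TM_CCOEFF_NORMED);print(np.array(cv2.minMaxLoc(r)[3])-[60,20],r.max())
E
```

```text
tcp_pos: [0.5265, -0.0769, 0.0962]
ft_force: [1.1, -9.3, -11.8]
t: 9.98
tcp_pos: [0.5268, -0.0757, 0.0966]
ee_rot: [0.605, 0.796, 0.0, 0.0]
ft_force: [0.6, -0.2, 0.7]
opening: 0.558
grasp_force: 0.0
t: 10.48
tcp_pos: [0.5266, -0.0757, 0.2125]
ee_rot: [0.605, 0.796, 0.0, -0.0]
ft_force: [0.2, 0.1, -0.6]
opening: 0.648
grasp_force: 0.0
[-1  0] 0.9822264
[-1  0] 0.98162514
```

The bone stayed put when I let go (template shift ≤ 0.2 px). On to the knob axis, from the circle through the three marks: board (-0.013, 0.172), world ≈ (0.4485, 0.147). I applied the small offset seen at the fin.

```bash
python3 -m pendant '0.059 -0.0035 0 0 0 0 -1;0.059 -0.0035 0 0 0 0 -1;0.059 -0.0035 0 0 0 0 -1;0.059 -0.0035 0 0 0 0 -1;0.059 -0.0035 0 0 0 0 -1;0.059 -0.0035 0 0 0 0 -1;0.059 -0.0035 0 0 0 0 -1;0.059 -0.0035 0 0 0 0 -1'|grep tcp
python3 -m pendant '0 0 0 0 0 0.054 -0.4;0 0 0 0 0 0.054 -0.4;0 0 0 0 0 0.054 -0.4;0 0 0 0 0 0.053 -0.4;0 0 0 0 0 0.053 -0.4;0 0 0 0 0 0.053 -0.4;0 0 0 0 0 0 -0.4'
python3 - <<'E'
from h import *
T=dict(np.load("top0.npz"));S=dict(np.load("scene0.npz"))
t=lambda x,y:(200+(x+.5)/5-.5,150+(y+.5)/5-.5)
s=lambda x,y:(230+(x+.5)/4-.5,165+(y+.5)/4-.5)
print(tri(T,t(125,293),S,s(406,47)))
E
```

```text
tcp_pos: [0.4492, 0.149, 0.2115]
t: 11.78
tcp_pos: [0.4498, 0.1479, 0.2115]
ee_rot: [0.835, 0.55, 0.0, 0.0]
ft_force: [-0.4, 0.2, 0.1]
opening: 0.699
grasp_force: 0.0
(array([0.44771711, 0.14117815, 0.09835145]), np.float64(0.0017255741927777377))
```

```bash
python3 -m pendant '0 0 0.045 0 0 0 -0.4;0 0 0.045 0 0 0 -0.4;0 0 0.045 0 0 0 -0.4;0 0 0.045 0 0 0 -0.4;0 0 0.03 0 0 0 -0.4;0 0 0.02 0 0 0 -0.4;0 0 0.012 0 0 0 -0.4;0 0 0 0 0 0 -0.4'|grep -E "tcp|ft"
python3 - <<'E'
from h import *
c=snap("scene");crop(c,290,140,390,230,6,"pics/k1.png")
E
```

```text
tcp_pos: [0.4496, 0.1477, 0.0898]
ft_force: [0.3, -0.1, -0.0]
```

View pics/k1.png

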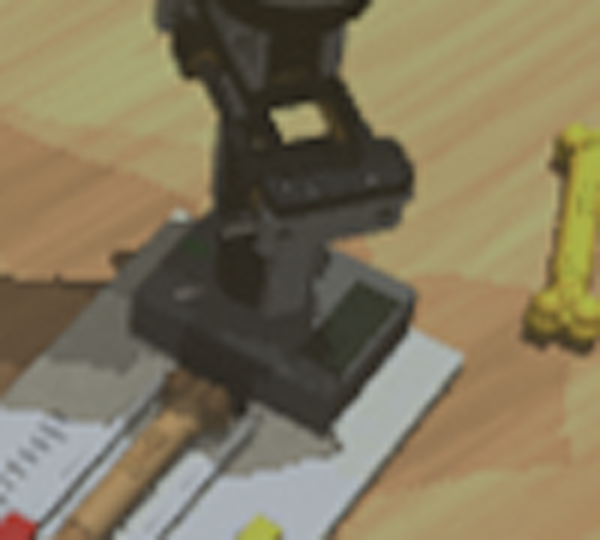

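The crop shows the knob bar at (240,270) between the fingers, with the near finger at (290,275). There is no contact force. Closing gently.

```bash
python3 -m pendant '0 0 0 0 0 0 0.5;0 0 0 0 0 0 1;0 0 0 0 0 0 1;0 0 0 0 0 0 1;0 0 0 0 0 0 1;0 0 0 0 0 0 1;0 0 0 0 0 0 1;0 0 0 0 0 0 1;0 0 0 0 0 0 1;0 0 0 0 0 0 1' 10
```

```text
t: 13.33
tcp_pos: [0.4494, 0.1479, 0.0904]
ee_rot: [0.834, 0.552, -0.0, -0.0]
ft_force: [-5.2, 0.6, 4.7]
opening: 0.152
grasp_force: 10.0
```

```bash
python3 -m pendant '0 0 0 0 0 0.02 1;0 0 0 0 0 0.04 1;0 0 0 0 0 0.04 1;0 0 0 0 0 0.04 1;0 0 0 0 0 0.04 1' 25
python3 -m pendant '0 0 0 0 0 0.05 1;0 0 0 0 0 0.05 1;0 0 0 0 0 0.05 1;0 0 0 0 0 0.05 1;0 0 0 0 0 0.04 1;0 0 0 0 0 0.01 1;0 0 0 0 0 0 1'|| true
python3 - <<'E'
from h import *
s=ctrl.get_state();print(s["wrist_torque"],s["ft_force"])
E
```

```text
t: 13.75
tcp_pos: [0.4492, 0.1481, 0.0903]
ee_rot: [0.923, 0.385, -0.0, -0.0]
ft_force: [-10.4, -0.7, 1.7]
opening: 0.167
grasp_force: 11.8
t: 14.33
tcp_pos: [0.4491, 0.1492, 0.0903]
ee_rot: [0.991, 0.134, -0.0, -0.001]
ft_force: [-1.6, 8.7, 1.4]
opening: 0.16
grasp_force: 16.2
[ 2.34559657  0.25892808 -0.06259372] [-1.61224262  8.74826448  1.40325174]
```

```bash
python3 -m pendant '0 0 0 0 0 0 0.5;0 0 0 0 0 0 0.2;0 0 0 0 0 0 -0.2;0 0 0 0 0 0 -0.4;0 0 0 0 0 0 -0.4;0 0 0 0 0 0 -0.4'|grep -E "ft|open"
python3 -m pendant '0 0 -0.03 0 0 0 -0.4;0 0 -0.05 0 0 0 -0.4;0 0 -0.06 0 0 0 -0.4;0 0 -0.06 0 0 0 -0.4;0 0 -0.06 0 0 0 -0.4;-0.05 0 0 0 0 0 -0.4;-0.05 0 0 0 0 0 -0.4;-0.05 0 0 0 0 0 -0.4;-0.05 0 0 0 0 0 -0.4;0 0 0 0 0 0 -0.4'
python3 - <<'E'
from h import *
c=snap("scene");d=snap("top")
a=cv2.resize(c["pixels"][165:295,240:370,::-1],(400,400),interpolation=2);b=cv2.resize(d["pixels"][145:245,200:300,::-1],(400,400),interpolation=2)
cv2.imwrite("pics/f.png",np.hstack([a,b]))
E
```

```text
ft_force: [0.2, -0.2, 0.1]
opening: 0.549
t: 15.67
tcp_pos: [0.3502, 0.1199, 0.2203]
ee_rot: [0.991, 0.134, -0.0, 0.001]
ft_force: [0.5, 0.5, 1.0]
opening: 0.701
grasp_force: 0.0
```

View pics/f.png

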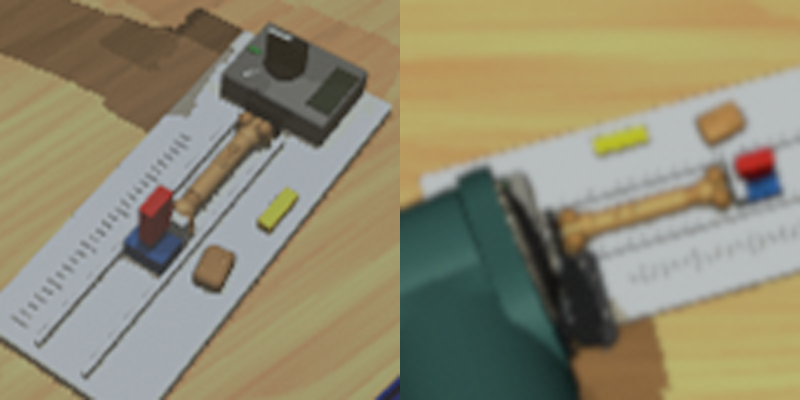

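The left view shows the knob bar pointing at the green mark, with knob at (287,50) and mark at (253,50). The bone is clamped between the jaw (180,215) and the pad (265,125), and the chip and yellow block are where they were. Handing in.

```bash
python3 -c "
from workcell import ctrl
print(ctrl.sign_off())"
```

```text
the job is handed in; nothing more can be done
None
```

I slid the jaw until the bone was clamped against the sprung pad, pressed in about 2 mm judging by the force, and it stayed put on release; I then turned the selector to the green mark and handed the job in at about 16 s, with the rest of the bench left untouched.

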